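# Swing the reader head over the sample and take a reading

### The job

With one finger, push the bench reader's swing arm round until the white sensor head at its end is centred over the bottle with the orange cap. Once the head stands there, press the blue key on top of the head fully down and let it come up again, leaving the head over that bottle. Grasp and lift nothing, press the key nowhere else on the way, and leave all three bottles where they stand.

Things in the scene. Friction and masses are not known exactly. Their poses are not given: they have to be found in the camera images.
- swing_arm (a joint): Angle (rad) of the swing arm about its upright column, 0 to 2.6; it grows as the arm turns counter-clockwise seen from above (from the robot's left, toward the robot, to its right). It starts between 0.05 and 0.4, on the left of all three bottles. A stiff friction bearing (about 0.22 N m, i.e. about 3 N pushed at half length): the arm stays where it is left, with no spring and no detents.
- pivot (a point): Point on the upright swing axis, in the middle of the arm's height (150 mm above the worktop). The column is a fixed steel post, 28 mm in diameter, with a grey hub 38 mm in diameter from 132 to 168 mm above the worktop and a 5 mm cap on it (top at 173 mm); it rises from a fixed grey plate, 215 x 220 mm and 8 mm thick, on which the bottles stand.
- bar_mid (a point): Point in the middle of the swing arm's bare bar, 75 mm from the swing axis and 150 mm above the worktop; it turns with the arm. The bar is aluminium, straight, level and radial, 14 mm thick (sideways), 30 mm high (from 135 to 165 mm above the worktop), with flat upright sides to push on; it is bare from 19 mm to 117 mm from the axis, where the head begins. Below the bar, the tallest bottle reaches 117 mm above the worktop.
- lens (a point): Centre of the round black lens on the underside of the sensor head, 140 mm from the swing axis, 129 mm above the worktop; it turns with the arm. The head is a white rounded block 46 x 46 mm, 34 mm high (132 to 166 mm above the worktop), at the arm's outer end.
- read_key (a joint): Travel (m) of the blue key on top of the head: 0 up, 0.006 fully down; it moves straight down, is sprung, needs 5 N to go fully down and comes up by itself when released.
- read_key_top (a point): Centre of the top of the blue round key (26 mm in diameter), straight above the lens; it turns with the arm, 184 mm above the worktop when up, standing 10 mm out of a black housing 42 mm in diameter on the head.
- orange_bottle_mid (a point): The wanted sample: white bottle with an orange cap, 45 mm in diameter, 93 mm high, loose; the point is on its axis half-way up (46.5 mm above its foot). The three bottles stand in any order on the plate, 140 mm (give or take 6 mm) from the swing axis, each under one place of the head's path.
- amber_bottle_mid (a point): Amber glass bottle with an off-white cap, 48 mm in diameter, 109 mm high, loose, not to be moved; the point is on its axis half-way up.
- blue_bottle_mid (a point): Clear-white bottle with a blue cap, 56 mm in diameter, 106 mm high, loose, not to be moved; the point is on its axis half-way up.

How it is judged:
By the outcome, as a careful person would: the job done as asked, in the order asked, and still so for the second after the job is handed in, with the robot touching nothing.
It also fails if it takes over 35 s, if anything falls off the work surface, if the arm or the gripper's body presses on something with over 40 N, if the wrist force passes 120 N, or if a joint passes its speed limit or range.

### The arm

A 6-joint arm with a two-finger parallel gripper is mounted at the origin on a cart in front of the work surface, level with it; the furniture and walls round the work are solid. World frame = base frame: x ahead of the robot, y to its left, z up, the work surface at z = 0. Lengths are in mm, angles in degrees, forces in N, time in s.
With the tool pointing down it reaches from about 275 to 850 mm from the base axis. Payload 19 kg.
Tool frame: the origin (TCP) lies midway between the tips of the shut fingers; the grasp point (between the pads) lies 19 mm behind it; z points along the fingers, y is the direction in which the jaws open and shut (so a half turn about z gives the same grasp; the last joint's range is limited). The gripper opens to 85 mm and grips with 20 to 120 N. Pads are 22 mm wide; open, the fingers measure 114 mm over their backs; the gripper's body (76 mm by 85 mm) begins 54 mm behind the grasp point. The pads swing forward as they close: fully open they stand 13 mm farther back than shut.
Start: joints at [-80.214, 8.623, 82.357, -0, 89.026, -7.678], TCP at [172.533, -548.473, 231.267] pointing down, gripper open.
Joint ranges: [-160.23, 160.23], [-39.13, 120.54], [6.94, 153.29], [-79.49, 259.48], [9.18, 160.14], [-161.06, 161.06]. Speed limits (degrees/s): [108.29, 108.29, 127.2, 172.46, 172.46, 172.46].

### API

Orientations are given as [roll, pitch, yaw] about the fixed x, y, z axes, in that order (R = Rz(yaw) Ry(pitch) Rx(roll)).
In Python, from plant import r, vision, job_done, nets gives the robot as it stands. The module is installed in compiled form; this text tells all that it offers.
- The arm moves only by the shell command python3 -m inch 'ROWS' [FORCE]. ROWS is JSON, one flat list of numbers, 5 for each row, row after row: the closure, from 0 (fully open) to 1 (shut), then the shift along the tool's x, y, z in m, then the turn about the tool's z in rad. In form: [claw, tx, ty, tz, roll, claw, tx, ty, tz, roll, ...]. A call has 1 to 20 rows; each row is the pose to reach, as a shift and turn from the pose commanded when the call began, along the tool's axes at that moment; what a row does not reach only later rows make up. A row lasts 1/12 s, in which the tool goes at most 41.7 mm and 7.16 degrees, less where a joint would pass 70% of its speed; a pose out of reach is approached as far as the arm can. A call with a gripper value outside its range is refused whole. The fingers move at their own pace and stop on an object; FORCE is the grip in N (left out, the last holds). Time passes only in rows, so rows that repeat a pose let the fingers close. It gives the time, the measured TCP pose, the force and the opening at its end, in the units of the state.
- r.sense(): the state, without advancing time (a new reading comes with each control period).
- vision.grab_frame(name): name is "scene" or "top" or "wrist"; returns a dict with "image" (420x560x3 uint8, red, green, blue), "fx", "fy", "cx", "cy" (pixels), "view" (4x4, takes a point from world to camera coordinates); the wrist camera has in their place "mount" (4x4, takes a point from camera to tool coordinates, whose origin is the TCP and whose axes are the flange's). Camera axes: x right, y up, looking along -z (the intrinsics and any distortion apply to the point x, -y, -z); pixel columns grow to the right and rows downward; lengths in mm; the calibration is good to about 2 mm. The wrist camera is an equidistant fisheye: a pixel r from the principal point sees the ray r / f radians off the axis. A picture is of the moment at which its call begins: read the wrist's pose just before it. There is no depth.
- job_done(): hands the job in, once; it reports no verdict.
Trained networks look in a picture, given as the dict that the camera call returned (one of the last four; its "shot" number tells which), for a name from the list of things; names that differ only in an ending like _2 or _b are one class to them, and where a whole thing is asked for, a point or a joint stands for the part that bears it (a point fixed in the world has none). Each returns a list of dicts, best first, with "conf" (0 to 1); they miss things now and then, are a little off and sometimes report something else, mostly with a low value. They report only what shows in the picture. A call takes as long as a camera call.
- nets.find_in(picture, thing): "box" ([left, top, right, bottom] in pixels, round what is visible of it).
The state is a dict: "t": time; "q": joint angles; "dq": joint speeds; "tau": joint torques, N m; "eef_pos": TCP position; "tcp_rot": TCP orientation; "contact_force": force on the tool from outside, world axes, zero at the start; "moment": the same for the moment, N m; "gripper_width": opening from 0.0 (shut) to 1.0 (fully open).
Only numpy, scipy, OpenCV 4.12 (cv2) and the standard library are available. Lean on these libraries where they do the work, as an engineer would, in place of code of your own. Each camera call takes 0.05 s, during which the arm holds its last target.

## Working session

There is one attempt and no reset: what is moved stays moved. The work goes in short steps, Python scripts to look and compute and a shell command to move; the robot and the scene stay as the last step left them, time stands still between calls to the robot, and variables do not carry over. Pictures are saved under pics/ and viewed, and the job is handed in when it is done.

```bash
mkdir -p pics; python3 - <<'E'
from plant import r,vision,nets
import cv2,numpy as np
print(r.sense())
for n in("scene","top"):
    p=vision.grab_frame(n);cv2.imwrite(f"pics/{n}0.png",p["image"][:,:,::-1])
    print(n,p["fx"],p["fy"],p["cx"],p["cy"],np.round(p["view"],4).tolist(),[k for k in p])
    for t in["swing_arm","pivot","bar_mid","lens","read_key","orange_bottle_mid","amber_bottle_mid","blue_bottle_mid"]:
        try: print(t,[(np.round(d["box"],1).tolist(),round(d["conf"],2)) for d in nets.find_in(p,t)][:3])
        except Exception as e: print(t,e)
E
```

```text
{'t': 0.0, 'q': array([-8.02138263e+01,  8.64991324e+00,  8.23925823e+01,  3.48979272e-04,
        8.90277073e+01, -7.67795286e+00]), 'dq': array([ 0.01417527,  0.00515   ,  0.07623655, -0.08084297, -0.01131773,
        0.0094119 ]), 'tau': array([ 1.22879967e-03, -7.13058758e+01, -5.70871210e+01, -2.22593771e-04,
        9.01963591e-03, -2.71417713e-05]), 'eef_pos': array([ 172.49889062, -548.24941145,  230.68946416]), 'tcp_rot': array([-1.79930473e+02, -9.72523780e-03,  1.74641146e+01]), 'contact_force': array([-0.72353633,  0.23332942,  0.65677557]), 'moment': array([ 0.01219223,  0.03304406, -0.01950695]), 'gripper_width': 1.001596675716574}
scene 499.07836937998417 499.07836937998417 276.4959338033811 210.8211201491326 [[-0.8474, -0.531, -0.0011, 529.4931], [0.3308, -0.5294, 0.7812, -130.9822], [-0.4154, 0.6616, 0.6243, -926.7718], [0.0, 0.0, 0.0, 1.0]] ['image', 'fx', 'fy', 'cx', 'cy', 'view', 'shot']
swing_arm [([233.2, 190.1, 302.8, 277.8], 0.25)]
pivot [([231.8, 191.7, 301.1, 278.4], 0.86)]
bar_mid [([231.2, 191.4, 300.1, 278.6], 0.57)]
lens [([233.1, 190.9, 300.0, 277.7], 0
[... 260 characters left out ...]
top 437.60596670670776 437.60596670670776 279.7279493125269 216.31611366346633 [[0.0022, -0.9998, 0.0199, 253.3488], [0.9844, 0.0057, 0.1757, -451.509], [-0.1757, 0.0192, 0.9843, -932.8108], [0.0, 0.0, 0.0, 1.0]] ['image', 'fx', 'fy', 'cx', 'cy', 'view', 'shot']
swing_arm [([216.2, 165.0, 274.0, 252.7], 0.57)]
pivot [([214.0, 166.6, 270.7, 251.3], 0.17)]
bar_mid [([211.6, 161.8, 278.1, 254.6], 0.77)]
lens [([215.7, 159.7, 273.7, 253.6], 0.75)]
read_key [([223.0, 224.4, 234.7, 242.8], 0.6)]
orange_bottle_mid [([292.4, 228.1, 310.1, 253.2], 0.94), ([223.6, 222.2, 238.7, 241.6], 0.53)]
amber_bottle_mid [([257.7, 243.0, 279.3, 265.1], 0.89)]
blue_bottle_mid [([308.7, 194.5, 341.0, 229.1], 0.95)]
```

```bash
python3 - <<'E'
import cv2
for n,(a,b,c,d) in {"scene":(190,150,370,330),"top":(180,130,370,290)}.items():
    i=cv2.imread(f"pics/{n}0.png");cv2.imwrite(f"pics/{n}0c.png",cv2.resize(i[b:d,a:c],None,fx=4 if n=="top" else 3,fy=4 if n=="top" else 3,interpolation=cv2.INTER_CUBIC)[:600])
E
```

```text
(no output)
```

View pics/scene0.png

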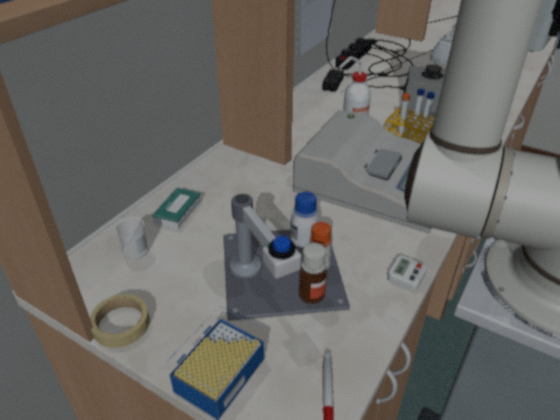

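View pics/top0.png

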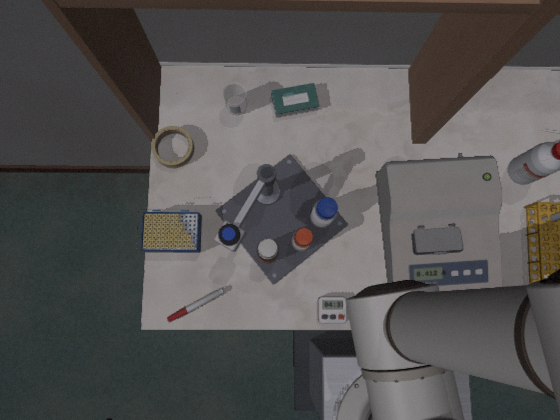

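```bash
ls pics
```

```text
scene0.png
scene0c.png
top0.png
top0c.png
```

The top view shows the hub at about (267,172), the blue key at (229,234), and the amber cap at (268,250). The orange cap is at (303,237) and the blue cap at (326,208). The arm has to pass the amber bottle to reach orange. Next I'll measure these precisely.

View pics/top0c.png

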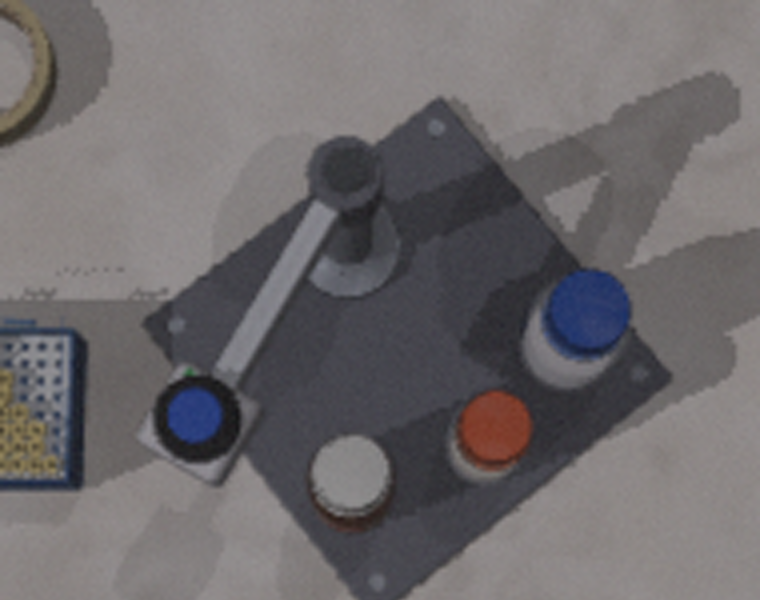

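View pics/scene0c.png

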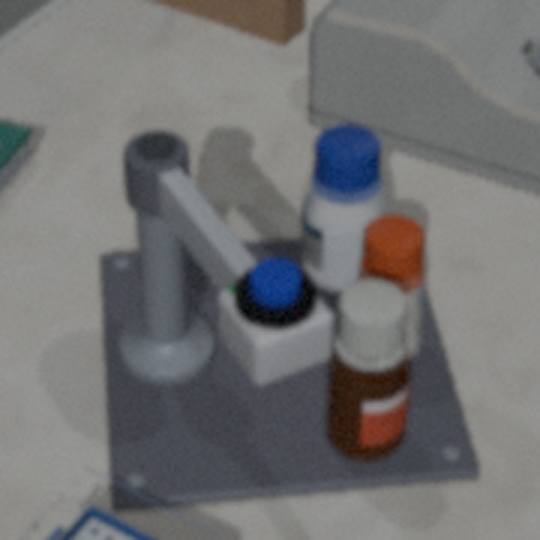

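```bash
cat > h.py <<'E'
import numpy as np,cv2
def ray(p,u,v):
    V=np.array(p["view"]);R=V[:3,:3];t=V[:3,3]
    d=np.array([(u-p["cx"])/p["fx"],-(v-p["cy"])/p["fy"],-1.])
    return -R.T@t,R.T@d
def atz(p,u,v,z):
    c,d=ray(p,u,v);return c+d*(z-c[2])/d[2]
def proj(p,X):
    V=np.array(p["view"]);c=V[:3,:3]@X+V[:3,3]
    return p["cx"]+p["fx"]*c[0]/-c[2],p["cy"]-p["fy"]*c[1]/-c[2]
def blobs(img,lo,hi,roi,minA=30):
    a,b,c,d=roi
    h=cv2.cvtColor(img[b:d,a:c],cv2.COLOR_RGB2HSV);m=cv2.inRange(h,np.array(lo),np.array(hi))
    n,l,s,ce=cv2.connectedComponentsWithStats(m)
    return sorted([(int(s[i,4]),round(ce[i][0]+a,1),round(ce[i][1]+b,1),(s[i,:4]+[a,b,0,0]).tolist()) for i in range(1,n) if s[i,4]>=minA],reverse=True)
E
python3 - <<'E'
from h import *
for n,roi in(("top",(180,130,370,290)),("scene",(200,150,370,330))):
    i=cv2.imread(f"pics/{n}0.png")[:,:,::-1].copy()
    print(n,"blue",blobs(i,(105,120,40),(130,255,255),roi),"orange",blobs(i,(3,130,80),(18,255,255),roi))
E
```

```text
top blue [(338, np.float64(326.4), np.float64(207.7), [316, 198, 21, 21]), (155, np.float64(228.3), np.float64(233.4), [222, 227, 14, 14])] orange [(251, np.float64(303.3), np.float64(236.4), [295, 228, 18, 18])]
scene blue [(410, np.float64(305.4), np.float64(203.1), [295, 192, 21, 23]), (277, np.float64(281.5), np.float64(244.1), [272, 235, 19, 19]), (42, np.float64(227.6), np.float64(324.4), [215, 320, 25, 10])] orange [(368, np.float64(321.0), np.float64(232.8), [311, 222, 20, 23]), (143, np.float64(316.6), np.float64(292.2), [310, 285, 15, 14])]
```

```bash
python3 - <<'E'
from h import *
import numpy as np
T=dict(fx=437.606,fy=437.606,cx=279.728,cy=216.316,view=[[0.0022,-0.9998,0.0199,253.3488],[0.9844,0.0057,0.1757,-451.509],[-0.1757,0.0192,0.9843,-932.8108],[0,0,0,1]])
S=dict(fx=499.078,fy=499.078,cx=276.496,cy=210.821,view=[[-0.8474,-0.531,-0.0011,529.4931],[0.3308,-0.5294,0.7812,-130.9822],[-0.4154,0.6616,0.6243,-926.7718],[0,0,0,1]])
c=lambda u,v:(180+(u+.5)/4-.5,130+(v+.5)/4-.5)
s=lambda u,v:(190+(u+.5)/3-.5,150+(v+.5)/3-.5)
P={}
for n,(a,b,z) in dict(hub=((346,169),(156,151),173),key=((194,416),(276,282),184),orange=((496,425),(395,235),101),amber=((350,472),(376,297),117),blue=((590,306),(348,141),114)).items():
    P[n]=atz(T,*c(*a),z);q=atz(S,*s(*b),z);print(n,P[n].round(1),q.round(1))
for n in P:
    d=P[n]-P["hub"];print(n,np.hypot(*d[:2]).round(1),np.degrees(np.arctan2(d[1],d[0])).round(1))
print(np.linalg.inv(np.array(T["view"]))[:3,3])
# plate corners crop
for u in((440,98),(668,380),(378,612),(145,322)): print(atz(T,*c(*u),8).round(1))
E
```

```text
hub [513.5 284.3 173. ] [510.4 292.4 173. ]
key [391.1 353.9 184. ] [390.4 359.5 184. ]
orange [398.6 207.2 101. ] [399.3 209.  101. ]
amber [372.4 281.8 117. ] [375.4 278.  117. ]
blue [458.6 159.4 114. ] [460.7 158.1 114. ]
hub 0.0 0.0
key 140.8 150.4
orange 138.5 -146.1
amber 141.2 -179.0
blue 136.5 -113.7
[279.96469451 273.76671847 992.32375884]
[604.1 231.7   8. ]
[437.3 101.7   8. ]
[305.8 266.7   8. ]
[469.3 400.5   8. ]
```

```bash
python3 -m inch '[1,0.1,-0.14,-0.03,-0.4, 1,0.1,-0.14,-0.03,-0.4, 1,0.1,-0.14,-0.03,-0.4, 1,0.1,-0.14,-0.03,-0.4, 1,0.559,-0.777,-0.03,-2.313, 1,0.559,-0.777,-0.03,-2.313, 1,0.559,-0.777,-0.03,-2.313, 1,0.559,-0.777,-0.03,-2.313, 1,0.559,-0.777,-0.03,-2.313, 1,0.559,-0.777,-0.03,-2.313, 1,0.559,-0.777,-0.03,-2.313, 1,0.559,-0.777,-0.03,-2.313, 1,0.559,-0.777,-0.03,-2.313, 1,0.559,-0.777,-0.03,-2.313, 1,0.559,-0.777,-0.03,-2.313, 1,0.559,-0.777,-0.03,-2.313, 1,0.559,-0.777,-0.03,-2.313, 1,0.559,-0.777,-0.03,-2.313, 1,0.559,-0.777,-0.03,-2.313, 1,0.559,-0.777,-0.03,-2.313]' 40
```

```text
t: 2.57
eef_pos: [426.2, 221.6, 261.2]
tcp_rot: [180.0, 0.0, 150.4]
contact_force: [0.7, -1.1, 0.1]
gripper_width: 0.001
```

```bash
python3 -m inch '[1,0.028,0.144,0,0, 1,0.028,0.144,0,0, 1,0.028,0.144,0,0, 1,0.028,0.144,0,0, 1,0.028,0.144,0,0, 1,0.028,0.144,0,0]'; python3 - <<'E'
from plant import r,vision
import cv2
for n in("scene","top","wrist"):
    p=vision.grab_frame(n);cv2.imwrite(f"pics/{n}1.png",p["image"][:,:,::-1])
s=r.sense();print(s["eef_pos"],s["tcp_rot"])
a=cv2.imread("pics/top1.png")[130:290,180:370];b=cv2.imread("pics/scene1.png")[150:330,190:370]
cv2.imwrite("pics/c1.png",cv2.hconcat([cv2.resize(a,(400,337)),cv2.resize(b,(337,337))]))
E
```

```text
t: 3.07
eef_pos: [473.9, 358.6, 260.2]
tcp_rot: [-179.9, -0.0, 150.1]
contact_force: [-0.3, -0.4, -0.1]
gripper_width: 0.002
[473.93206989 356.98080312 261.38895841] [1.79985728e+02 1.03270493e-02 1.49953055e+02]
```

View pics/c1.png

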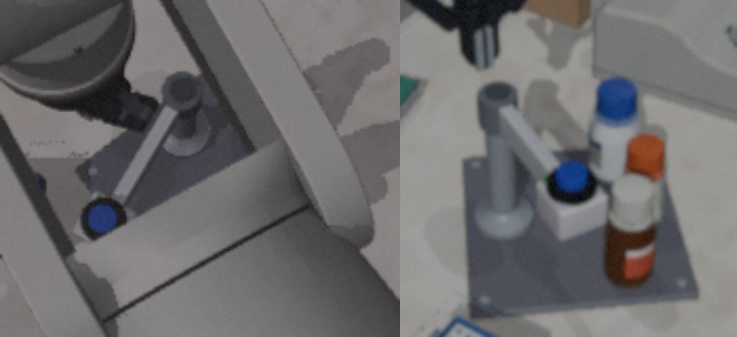

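View pics/wrist1.png

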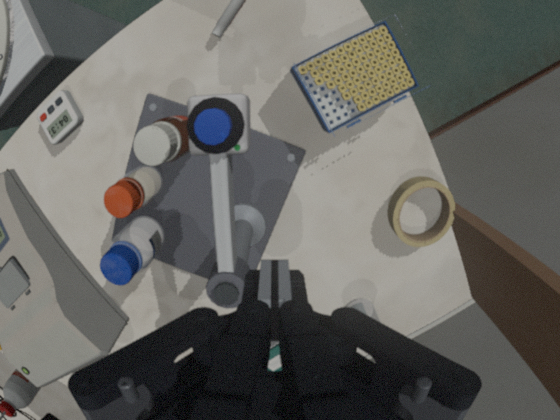

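The wrist view shows the shut finger pair at (274,270), on the free left side of the bar, with hub at (225,290) and key at (212,125). The drop is clear, so I'm lowering now.

```bash
python3 -m inch '[1,0,0,0.04,0, 1,0,0,0.08,0, 1,0,0,0.118,0, 1,0,0,0.118,0, 1,0,0,0.118,0]'; python3 - <<'E'
from plant import r,vision
import cv2
s=r.sense();print(s["eef_pos"],s["tcp_rot"],s["contact_force"])
p=vision.grab_frame("wrist");cv2.imwrite("pics/w2.png",p["image"][:,:,::-1]);print(p["mount"],p["fx"],p["cx"],p["cy"])
E
```

```text
t: 3.63
eef_pos: [473.7, 356.7, 143.2]
tcp_rot: [-179.9, -0.1, 149.9]
contact_force: [0.3, 0.1, 1.1]
gripper_width: -0.001
[473.656399   356.73324798 143.24254623] [-1.79900700e+02 -5.90010731e-02  1.49934047e+02] [0.34021324 0.12374359 1.08815385]
[[-7.58731171e-04  9.45791170e-01  3.24774516e-01  8.38447678e+01]
 [ 9.99999702e-01  7.64260149e-04  1.10539598e-04  1.02712136e+00]
 [-1.43664845e-04  3.24774503e-01 -9.45791468e-01 -1.42935460e+02]
 [ 0.00000000e+00  0.00000000e+00  0.00000000e+00  1.00000000e+00]] 325.19226210127806 274.2497619038692 209.71008073349043
```

View pics/w2.png

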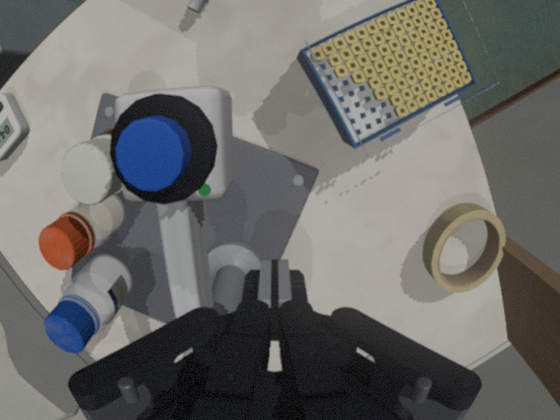

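```bash
cat >> h.py <<'E'
def path(pos,yaw,hub,ths,rad=70,off=21.5):
    y=np.radians(yaw);X=np.array([np.cos(y),np.sin(y)]);Y=np.array([np.sin(y),-np.cos(y)])
    for th in ths:
        a=np.radians(th);u=np.array([np.cos(a),np.sin(a)]);n=np.array([np.sin(a),-np.cos(a)])
        d=np.array(hub)+rad*u+off*n-np.array(pos[:2])
        print(th,"tx %.4f ty %.4f roll %.3f"%(d@X/1e3,d@Y/1e3,-np.radians(th-yaw)))
E
python3 -c "
from h import *
path((473.66,356.73),149.93,(513,286),[150.4,155,160,165,170,175,180,185,190,195,200,205])"
```

```text
150.4 tx 0.0007 ty -0.0206 roll -0.008
155 tx 0.0021 ty -0.0263 roll -0.088
160 tx 0.0032 ty -0.0326 roll -0.176
165 tx 0.0037 ty -0.0389 roll -0.263
170 tx 0.0036 ty -0.0453 roll -0.350
175 tx 0.0030 ty -0.0517 roll -0.438
180 tx 0.0019 ty -0.0580 roll -0.525
185 tx 0.0002 ty -0.0641 roll -0.612
190 tx -0.0021 ty -0.0701 roll -0.699
195 tx -0.0048 ty -0.0759 roll -0.787
200 tx -0.0081 ty -0.0814 roll -0.874
205 tx -0.0118 ty -0.0866 roll -0.961
```

```bash
python3 -m inch '[1,0,-0.007,0,0, 1,0.001,-0.014,0,0, 1,0.001,-0.02,0,-0.01, 1,0.002,-0.026,0,-0.09, 1,0.003,-0.033,0,-0.18, 1,0.004,-0.039,0,-0.26, 1,0.004,-0.045,0,-0.35, 1,0.003,-0.052,0,-0.44, 1,0.002,-0.058,0,-0.52, 1,0,-0.064,0,-0.61, 1,-0.002,-0.07,0,-0.70, 1,-0.005,-0.076,0,-0.79, 1,-0.008,-0.081,0,-0.87, 1,-0.010,-0.084,0,-0.92, 1,-0.012,-0.087,0,-0.96, 1,-0.012,-0.087,0,-0.96]'; python3 - <<'E'
from plant import r,vision
import cv2
s=r.sense();print(s["eef_pos"],s["tcp_rot"],s["contact_force"],s["t"])
for n in("wrist","scene","top"):
    p=vision.grab_frame(n);cv2.imwrite(f"pics/{n}3.png",p["image"][:,:,::-1])
a=cv2.imread("pics/top3.png")[130:290,180:370];b=cv2.imread("pics/scene3.png")[150:330,190:370]
cv2.imwrite("pics/c3.png",cv2.hconcat([cv2.resize(a,(400,337)),cv2.resize(b,(337,337))]))
E
```

```text
t: 5.02
eef_pos: [440.8, 275.8, 144.2]
tcp_rot: [180.0, 0.1, -154.9]
contact_force: [-0.2, 1.0, 0.1]
gripper_width: 0.001
[440.84328787 275.80363217 144.19130337] [ 1.79994697e+02  8.40609520e-02 -1.54885059e+02] [-0.19456843  0.98714588  0.11372406] 5.0167
```

View pics/c3.png

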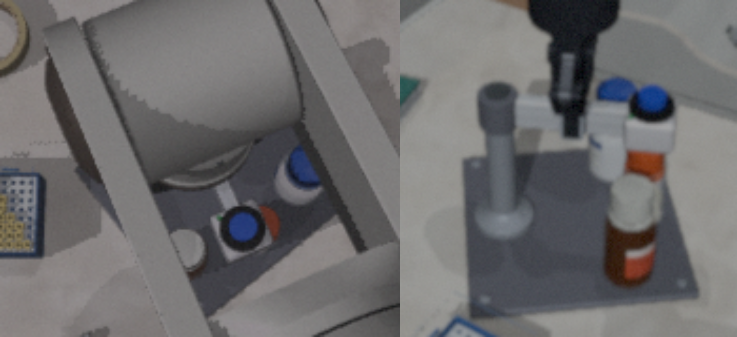

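View pics/wrist3.png

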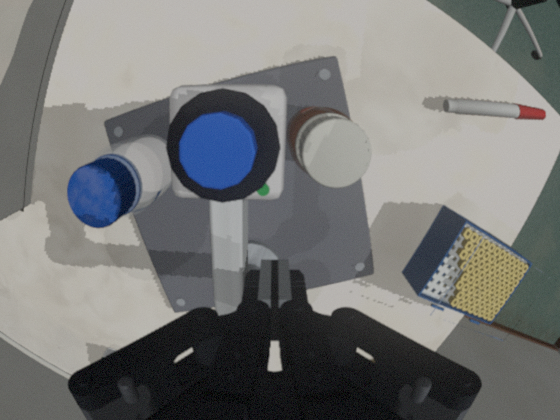

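The arm swung cleanly and the bottles stayed put. The key now sits at about crop (242,227) in the top view, just short of the orange bottle. Next I'll measure its angle.

```bash
cat >> h.py <<'E'
T=dict(fx=437.606,fy=437.606,cx=279.728,cy=216.316,view=[[0.0022,-0.9998,0.0199,253.3488],[0.9844,0.0057,0.1757,-451.509],[-0.1757,0.0192,0.9843,-932.8108],[0,0,0,1]])
S=dict(fx=499.078,fy=499.078,cx=276.496,cy=210.821,view=[[-0.8474,-0.531,-0.0011,529.4931],[0.3308,-0.5294,0.7812,-130.9822],[-0.4154,0.6616,0.6243,-926.7718],[0,0,0,1]])
M=np.array([[-7.58731171e-04,9.45791170e-01,3.24774516e-01,8.38447678e+01],[9.99999702e-01,7.64260149e-04,1.10539598e-04,1.02712136],[-1.43664845e-04,3.24774503e-01,-9.45791468e-01,-1.42935460e+02],[0,0,0,1]])
from scipy.spatial.transform import Rotation as Ro
def watz(pos,rot,u,v,z,f=325.192,cx=274.25,cy=209.71):
    dx,dy=u-cx,v-cy;r=np.hypot(dx,dy);t=r/f
    d=np.array([np.sin(t)*dx/r,-np.sin(t)*dy/r,-np.cos(t)])
    R=Ro.from_euler("xyz",rot,degrees=True).as_matrix()
    c=np.array(pos)+R@M[:3,3];d=R@M[:3,:3]@d
    return c+d*(z-c[2])/d[2]
E
python3 - <<'E'
from h import *
hub=np.array([513,286])
def rep(n,q): d=q[:2]-hub;print(n,q.round(1),"r %.1f th %.1f"%(np.hypot(*d),np.degrees(np.arctan2(d[1],d[0]))%360))
for n,cam in(("top",T),("scene",S)):
    for k in "03":
        i=cv2.imread(f"pics/{n}{k}.png")[:,:,::-1].copy()
        for b in blobs(i,(105,120,40),(130,255,255),(200,150,370,310)): print(b[0]);rep(n+k,atz(cam,b[1],b[2],184))
poses={"wrist1":((473.93,356.98,261.39),(179.99,.01,149.95)),"w2":((473.66,356.73,143.24),(-179.9,-.06,149.93)),"wrist3":((440.84,275.8,144.19),(179.99,.08,-154.89))}
for w,(p,ro) in poses.items():
    i=cv2.imread(f"pics/{w}.png")[:,:,::-1].copy()
    for b in blobs(i,(105,120,40),(130,255,255),(0,50,290,400),150): rep(w+" blue %d @184"%b[0],watz(p,ro,b[1],b[2],184));rep("  @114",watz(p,ro,b[1],b[2],114))
    for b in blobs(i,(3,130,80),(18,255,255),(0,50,200,400),100): rep(w+" orange %d"%b[0],watz(p,ro,b[1],b[2],101))
    b=None
p,ro=poses["wrist1"]
rep("orange hand",watz(p,ro,121,199,101));rep("hub",watz(p,ro,225,291,173))
rep("amber",watz(p,ro,154,145,117));rep("blue",watz(p,ro,119,264,114))
E
```

```text
338
top0 [441.4 169.9 184. ] r 136.4 th 238.3
155
top0 [391.5 353.6 184. ] r 139.0 th 150.9
160
top3 [384.6 229.3 184. ] r 140.4 th 203.8
153
top3 [438.4 176.  184. ] r 132.9 th 235.9
410
scene0 [408.8 255.8 184. ] r 108.5 th 196.2
277
scene0 [390.1 360.4 184. ] r 143.7 th 148.8
398
scene3 [399.1 241.1 184. ] r 122.5 th 201.5
wrist1 blue 1132 @184 [444.1 225.7 184. ] r 91.6 th 221.2
  @114 [457.5 170.4 114. ] r 128.3 th 244.4
wrist1 blue 1131 @184 [394.3 355.6 184. ] r 137.6 th 149.6
  @114 [391.9 341.5 114. ] r 133.2 th 155.4
wrist1 orange 961 [400.7 214.6 101. ] r 133.1 th 212.5
w2 blue 4621 @184 [394.5 357.1 184. ] r 138.2 th 149.0
  @114 [389.5 328.  114. ] r 130.5 th 161.2
w2 blue 1871 @184 [433.9 267.7 184. ] r 81.2 th 193.0
  @114 [455.9 177.3 114. ] r 122.8 th 242.3
w2 orange 1779 [400.4 219.6 101. ] r 130.7 th 210.5
wrist3 blue 4894 @184 [385.8 231.  184. ] r 138.6 th 203.4
  @114 [400.3 224.1 114. ] r 128.6 th 208.8
wrist3 blue 3518 @184 [417.  196.1 184. ] r 131.6 th 223.1
  @114 [452.7 165.5 114. ] r 134.7 th 243.4
orange hand [400.7 214.  101. ] r 133.4 th 212.7
hub [512.8 287.3 173. ] r 1.3 th 98.1
amber [376.6 285.9 117. ] r 136.4 th 180.1
blue [457.1 170.1 114. ] r 128.7 th 244.3
```

```bash
python3 - <<'E'
import cv2
i=cv2.imread("pics/wrist1.png")[110:290,90:200];cv2.imwrite("pics/w1c.png",cv2.resize(i,None,fx=3.33,fy=3.33,interpolation=cv2.INTER_CUBIC)[:600])
from h import *
p,ro=((473.93,356.98,261.39),(179.99,.01,149.95))
R=Ro.from_euler("xyz",ro,degrees=True).as_matrix()
def wproj(X):
    c=np.linalg.inv(M)@np.r_[R.T@(np.array(X)-np.array(p)),1];c=c[:3]
    d=np.array([c[0],-c[1],-c[2]]);t=np.arctan2(np.hypot(d[0],d[1]),d[2]);e=d[:2]/np.hypot(d[0],d[1])
    return 274.25+325.192*t*e[0],209.71+325.192*t*e[1]
im=cv2.resize(cv2.imread("pics/wrist1.png"),None,fx=4,fy=4,interpolation=cv2.INTER_CUBIC)
tp=cv2.resize(cv2.imread("pics/top0.png"),None,fx=4,fy=4,interpolation=cv2.INTER_CUBIC)
for x,y,z,rr in((399,208,101,14),(399,208,101,19),(399,208,8,22.5),(374,281,8,24),(459,159,8,28),(459,159,114,20),(513,286,173,19)):
    for P,I in((wproj,im),(lambda X:proj(T,np.array(X)),tp)):
        pts=np.array([P((x+rr*np.cos(a),y+rr*np.sin(a),z)) for a in np.linspace(0,6.283,60)])
        cv2.polylines(I,[np.int32((pts+.5)*4-.5)],True,(0,255,0),1)
cv2.imwrite("pics/w1o.png",im[400:1240,340:1060][:600,:]);cv2.imwrite("pics/t0o.png",tp[560:1100,760:1420])
E
```

```text
(no output)
```

View pics/w1o.png

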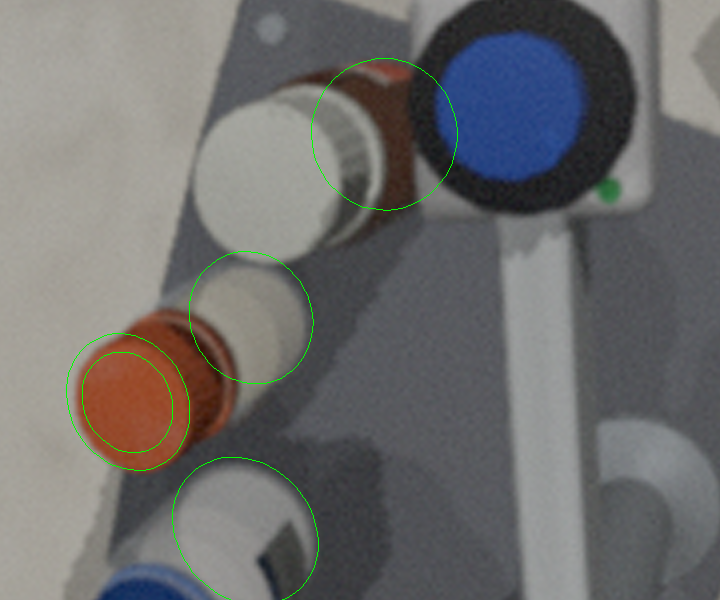

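View pics/t0o.png

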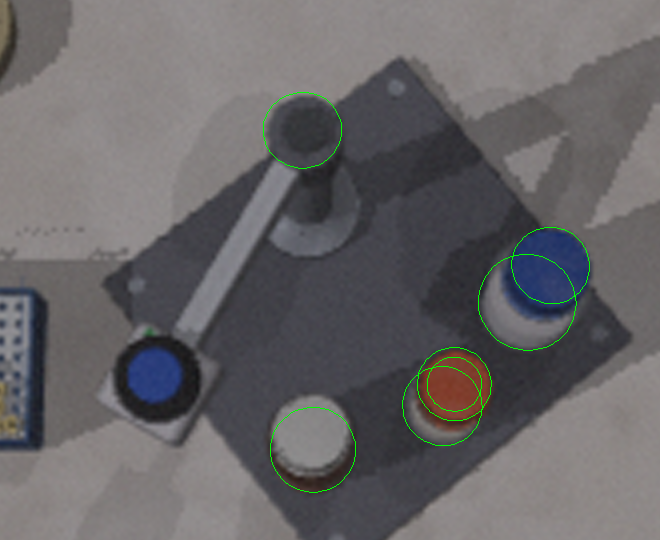

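```bash
python3 -c "
from h import *
path((440.84,275.8),205.11,(513,286),[205,208,211,213,214,215,215.7])"
```

```text
205 tx 0.0003 ty 0.0002 roll 0.002
208 tx 0.0013 ty -0.0034 roll -0.050
211 tx 0.0022 ty -0.0072 roll -0.103
213 tx 0.0026 ty -0.0097 roll -0.138
214 tx 0.0028 ty -0.0110 roll -0.155
215 tx 0.0030 ty -0.0122 roll -0.173
215.7 tx 0.0031 ty -0.0131 roll -0.185
```

```bash
python3 -m inch '[1,0.001,-0.0035,0,-0.05, 1,0.002,-0.007,0,-0.1, 1,0.0026,-0.0097,0,-0.138, 1,0.0028,-0.0115,0,-0.16, 1,0.003,-0.013,0,-0.183, 1,0.003,-0.013,0,-0.183]'
cat > look.py <<'E'
import sys
from h import *
from plant import r,vision
k=sys.argv[1]
hub=np.array([513,286])
def rep(n,q): d=q[:2]-hub;print(n,q.round(1),"r %.1f th %.1f"%(np.hypot(*d),np.degrees(np.arctan2(d[1],d[0]))%360))
s=r.sense();print(s["t"],s["eef_pos"].round(2),s["tcp_rot"].round(2),s["contact_force"].round(1))
for n in("wrist","scene","top"):
    p=vision.grab_frame(n);i=p["image"].copy();cv2.imwrite(f"pics/{n}{k}.png",i[:,:,::-1])
    for b in blobs(i,(105,120,40),(130,255,255),(0,50,400,400) if n=="wrist" else (200,150,370,310),100):
        rep(n+" %s"%b[0],watz(s["eef_pos"],s["tcp_rot"],b[1],b[2],184) if n=="wrist" else atz(p,b[1],b[2],184))
a=cv2.imread(f"pics/top{k}.png")[130:290,180:370];b=cv2.imread(f"pics/scene{k}.png")[150:330,190:370]
cv2.imwrite(f"pics/c{k}.png",cv2.hconcat([cv2.resize(a,(400,337)),cv2.resize(b,(337,337))]))
E
python3 look.py 4
```

```text
t: 5.67
eef_pos: [443.6, 263.5, 143.4]
tcp_rot: [180.0, 0.0, -144.5]
contact_force: [-0.7, 1.1, 1.2]
gripper_width: -0.003
5.6667 [443.65 263.45 143.39] [ 1.7999e+02  2.0000e-02 -1.4451e+02] [-0.7  1.1  1.2]
wrist 4981 [396.7 210.  184. ] r 138.9 th 213.2
wrist 3894 [421.5 184.8 184. ] r 136.5 th 227.9
scene 194 [393.8 218.8 184. ] r 136.8 th 209.4
top 287 [441.9 169.5 184. ] r 136.4 th 238.6
top 163 [395.8 208.7 184. ] r 140.4 th 213.4
```

View pics/c4.png

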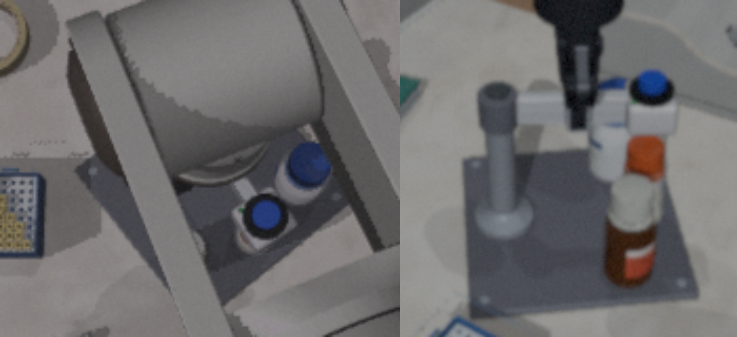

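View pics/wrist4.png

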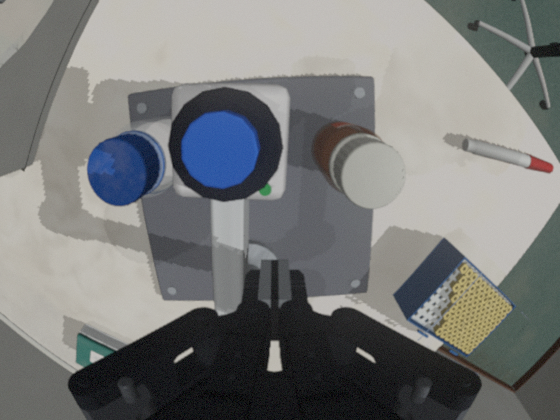

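```bash
python3 -m inch '[1,0,-0.0007,0,-0.01, 1,0.0002,-0.0013,0,-0.02, 1,0.0002,-0.0013,0,-0.02]'; python3 look.py 5; python3 - <<'E'
from h import *
for k,(h) in (("top",T),("scene",S)):
    I=cv2.resize(cv2.imread(f"pics/{k}5.png"),None,fx=4,fy=4,interpolation=cv2.INTER_CUBIC)
    a=np.radians(214.3);x,y=513+140*np.cos(a),286+140*np.sin(a)
    for X,Y,z,rr in((x,y,184,13),(x,y,174,21),(399.3,208.3,101,19),(513,286,173,19)):
        pts=np.array([proj(h,np.array((X+rr*np.cos(t),Y+rr*np.sin(t),z))) for t in np.linspace(0,6.283,60)])
        cv2.polylines(I,[np.int32((pts+.5)*4-.5)],True,(0,255,0),1)
    cv2.imwrite(f"pics/{k}5o.png",I[600:1100,860:1500])
E
```

```text
t: 6.07
eef_pos: [444.2, 262.2, 143.1]
tcp_rot: [180.0, -0.0, -143.3]
contact_force: [-2.3, 0.7, 2.5]
gripper_width: -0.001
6.0667 [444.16 262.21 143.11] [ 1.7998e+02 -1.0000e-02 -1.4333e+02] [-2.3  0.7  2.5]
wrist 5013 [398.  207.9 184. ] r 139.0 th 214.2
wrist 3954 [422.1 183.6 184. ] r 136.9 th 228.4
scene 193 [395.3 216.8 184. ] r 136.6 th 210.5
top 307 [441.7 169.4 184. ] r 136.7 th 238.6
top 161 [397.3 206.6 184. ] r 140.3 th 214.5
```

View pics/top5o.png

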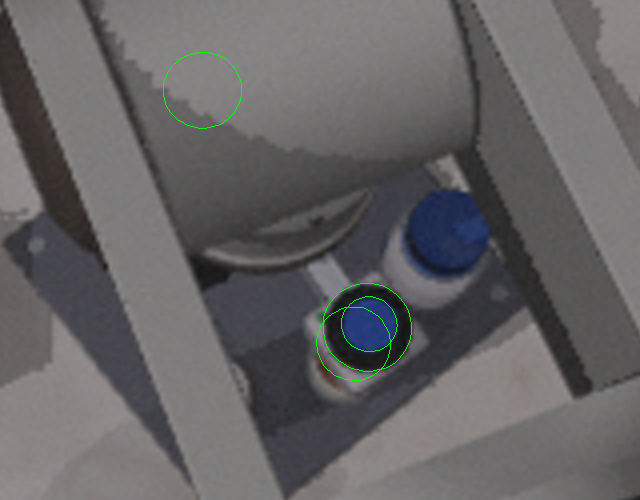

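View pics/scene5o.png

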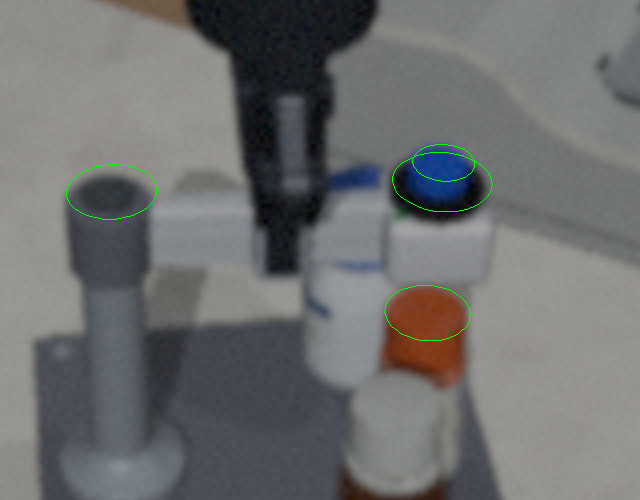

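Both overlays agree: the head stands over the orange bottle at 214.3–214.5°, against a target of 214.3°. I'm backing the finger off, raising it, and moving above the key.

```bash
python3 -m inch '[1,0,0.01,0,0, 1,0,0.02,0,0, 1,0,0.02,-0.03,0, 1,0,0.02,-0.065,0, 1,0,0.02,-0.085,0, 1,0.02,0.01,-0.085,0, 1,0.05,-0.005,-0.085,0, 1,0.0705,-0.0165,-0.085,0, 1,0.0705,-0.0165,-0.085,0, 1,0.0705,-0.0165,-0.085,0]'; python3 look.py 6
```

```text
t: 7.05
eef_pos: [397.1, 206.9, 228.5]
tcp_rot: [-180.0, 0.1, -143.4]
contact_force: [0.4, -0.3, -0.1]
gripper_width: 0.001
7.05 [397.13 206.86 228.53] [-1.7998e+02  7.0000e-02 -1.4344e+02] [ 0.4 -0.3 -0.1]
wrist 1801 [419.6 159.4 184. ] r 157.3 th 233.6
wrist 1408 [397.1 206.5 184. ] r 140.5 th 214.4
scene 191 [395.4 216.5 184. ] r 136.6 th 210.6
```

View pics/c6.png

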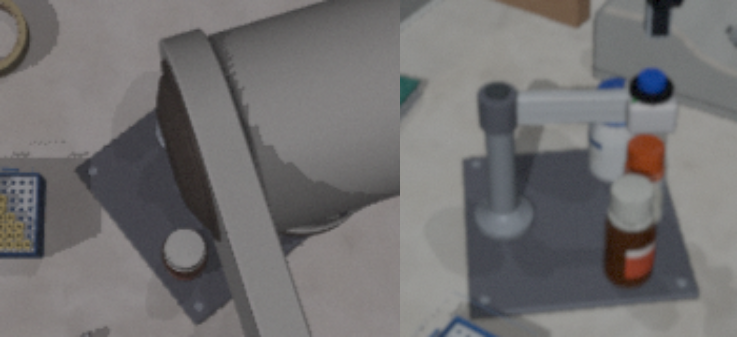

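View pics/wrist6.png

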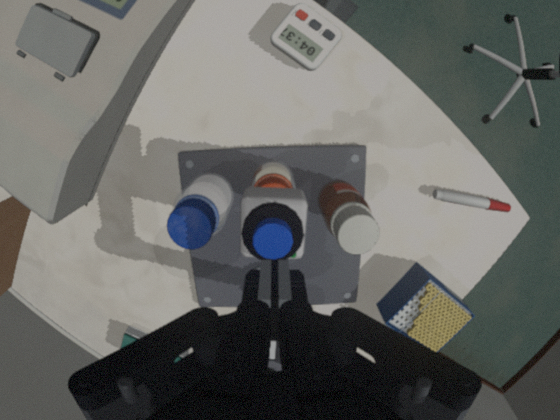

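The finger is right above the key and the head hasn't moved, with the orange bottle directly in line below it. I'm lowering to first contact.

```bash
python3 -m inch '[1,0,0,0.02,0, 1,0,0,0.035,0, 1,0,0,0.041,0, 1,0,0,0.044,0, 1,0,0,0.047,0, 1,0,0,0.047,0]'
```

```text
t: 7.7
eef_pos: [397.7, 207.3, 181.3]
tcp_rot: [180.0, 0.0, -143.4]
contact_force: [-2.1, 0.8, 2.4]
gripper_width: -0.004
```

```bash
python3 -m inch '[1,0,0,0.0015,0, 1,0,0,0.003,0, 1,0,0,0.0045,0, 1,0,0,0.0045,0, 1,0,0,0.0045,0]'
```

```text
t: 8.12
eef_pos: [398.0, 207.0, 177.8]
tcp_rot: [-180.0, 0.1, -143.4]
contact_force: [-3.4, -1.1, 15.3]
gripper_width: 0.0
```

At 15 N, well past the 5 N needed, and z = 177.8 (6 mm of travel), the key is at its stop. I'm releasing straight up.

```bash
python3 -m inch '[1,0,0,0,0, 1,0,0,-0.003,0, 1,0,0,-0.006,0, 1,0,0,-0.012,0, 1,0,0,-0.03,0, 1,0,0,-0.07,0, 1,0,0,-0.07,0]'; python3 look.py 7
```

```text
t: 8.7
eef_pos: [398.9, 207.3, 252.7]
tcp_rot: [-179.9, 0.4, -143.4]
contact_force: [0.7, 1.0, 1.6]
gripper_width: 0.003
8.7 [398.93 207.26 252.75] [-179.87    0.38 -143.38] [0.7 1.  1.6]
wrist 1518 [423.5 159.4 184. ] r 155.1 th 234.7
wrist 1151 [397.5 206.4 184. ] r 140.3 th 214.6
scene 194 [395.5 216.3 184. ] r 136.6 th 210.7
```

```bash
python3 -m inch '[1,-0.03,0.04,-0.02,0, 1,-0.08,0.1,-0.03,0, 1,-0.08,0.1,-0.03,0, 1,-0.08,0.1,-0.03,0, 1,-0.08,0.1,-0.03,0, 1,-0.08,0.1,-0.03,0]'; python3 look.py 8
```

```text
t: 9.35
eef_pos: [401.7, 334.7, 275.4]
tcp_rot: [-180.0, -0.1, -143.3]
contact_force: [0.8, -1.2, 0.8]
gripper_width: 0.003
9.35 [401.73 334.73 275.39] [-1.8000e+02 -1.2000e-01 -1.4331e+02] [ 0.8 -1.2  0.8]
wrist 1203 [427.2 191.8 184. ] r 127.4 th 227.7
wrist 985 [397.7 208.8 184. ] r 138.7 th 213.8
scene 194 [395.5 216.3 184. ] r 136.6 th 210.7
```

View pics/c8.png

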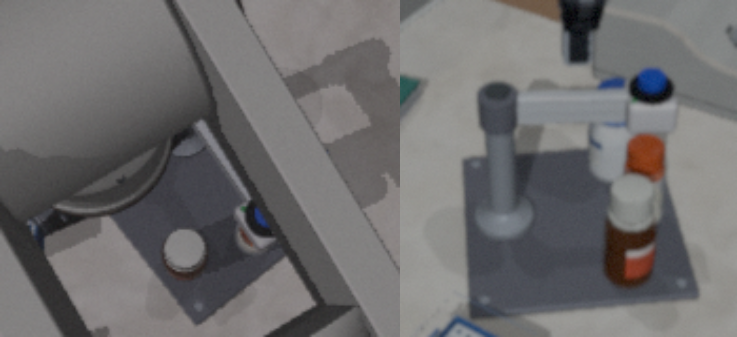

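View pics/wrist8.png

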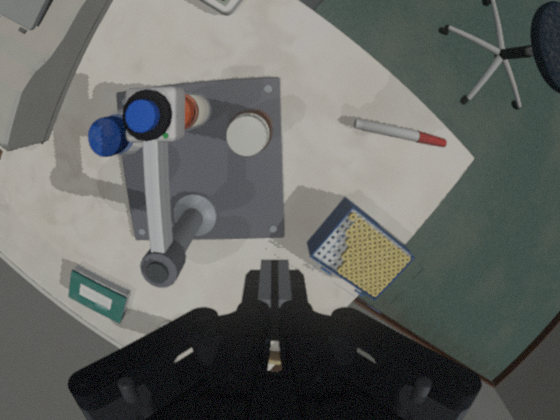

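The scene view shows the key up again, and the head still over the orange bottle (key at about (652,80) in the crop, as before the press). The robot is clear of everything.

```bash
python3 -c "
from plant import job_done;print(job_done())"
```

```text
the job is handed in; nothing more can be done
None
```

The job is handed in after about 9.5 s on the robot's clock. The sensor head stands over the orange-capped bottle, and the key was pressed once, only there. No verdict was given.

- **Swing:** I kept the gripper shut, so the two fingers worked as one. The outer side of one finger pushed the bar about 64°, past the amber bottle, with a small final correction.
- **Alignment:** The overhead and wrist cameras put the head at 214.2–214.5° about the column (world bearing), against 214.3° for the orange bottle. That is within about 1 mm along its path, on top of roughly 2 mm of camera calibration error.
- **Key press:** I pressed straight down to 15 N with the fingertip at 177.8 mm, which is the full 6 mm of travel. The shut fingertips pressed together, so both touched the key. I then lifted straight off.
- **Last checks:** In the scene camera the key sits at the same position and height as before the press, so it came up and the head did not shift. The bottles look unmoved, and the robot was clear of everything.
- **Disagreements:**
  - The scene camera's own reading of the head angle was about 4° lower throughout, because my colour detection also picked up the key's side. The overlay drawn on that camera's picture fitted to within about 2 mm.
  - The wrist camera's first reading of the orange bottle was about 6 mm off for the same reason. An overlay check cleared that up.
  - The wrist camera's last reading of the head was 213.8°, taken at the edge of its view.

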